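# Level the V-block stand and hold a lens barrel seated in it

### The arm

A 6-joint arm with a two-finger parallel gripper is mounted at the origin on the work surface. World frame = base frame: x ahead of the robot, y to its left, z up, the work surface at z = 0. Lengths are in m, angles in rad, forces in N, time in s.
With the tool pointing down it reaches from about 0.35 to 0.85 m from the base axis. Payload 8.1 kg.
Tool frame: the origin (TCP) lies midway between the tips of the shut fingers; the grasp point (between the pads) lies 19 mm behind it; z points along the fingers, y is the line along which they close (so a half turn about z gives the same grasp; the last joint's range is limited). The gripper opens to 93 mm and grips with 3 to 60 N. Pads are 15 mm wide; open, the fingers measure 128 mm over their backs; the gripper's body (75 mm by 188 mm) begins 65 mm behind the grasp point.
Start: joints at [-1.296, 0.13, 1.488, -0, 1.523, -0.085], TCP at [0.211, -0.562, 0.219] pointing down, gripper open.
Joint ranges: [-2.96, 2.96], [-0.89, 2.26], [0.02, 2.5], [-1.34, 4.48], [0, 2.73], [-2.66, 2.66]. Speed limits (rad/s): [2.39, 2.39, 2.79, 3.14, 3.14, 3.14].

### API

Orientations are given as a rotation vector (axis times angle).
In Python, from plant import env gives the robot as it stands.
- The arm moves only by the tool shift_gripper, called as name(argument=value, ...) on one line, values as JSON. Schema: {"type":"object","properties":{"ticks":{"type":"array","items":{"type":"array","items":{"type":"array","items":{"type":"number"},"minItems":6,"maxItems":6},"minItems":1,"maxItems":20},"minItems":1,"maxItems":1},"aperture":{"type":"number"},"grip_n":{"type":"number"},"only":{"type":"string"},"quiet":{"type":"boolean"},"lines":{"type":"string"}},"required":["ticks"],"additionalProperties":false}. ticks is a list that holds a single list of rows (three levels of brackets), with 1 to 20 rows, each of 6 numbers: dx, dy, dz in m, then a rotation vector rx, ry, rz in rad; each row shifts and turns the commanded pose from where the row before left it, along the tool's axes as they then stand; what a row does not reach is not made up. A row lasts 1/8 s, in which the tool goes at most 0.0625 m and 0.188 rad, less where a joint would pass 70% of its speed; a pose out of reach is approached as far as the arm can. aperture is the finger opening in m, set as the call begins (left out keeps the last). The fingers move at their own pace and stop on an object; grip_n is the grip in N (left out, the last holds). Time passes only in rows, so rows that do not move let the fingers close. The tool returns the time, the measured TCP pose, the force, the opening and the grip force at its end. only (a regular expression) keeps the lines of the reply that match it, lines (a string "A,B") keeps lines A to B, and quiet returns only ok. Input that does not fit is refused with a message, and nothing moves.
- env.read_state(): the state, without advancing time (a new reading comes with each control period).
- env.camera(name): name is "side" or "top"; returns the picture (480x640x3 uint8, red, green, blue); there is no depth.
- env.get_calibration(name): a dict with "fx", "fy", "cx", "cy" (pixels), "rvec" (rotation vector, rad) and "tvec" (3), from world to camera coordinates, as OpenCV has them. Camera axes: x right, y down, z forward; pixel columns grow to the right and rows downward; lengths in m; the calibration is good to about 2 mm. A picture is of the moment at which its call begins. get_calibration takes no time and is no camera call.
- env.sign_off(): hands the job in; it is judged then, once.
The state is a dict: "time_s": time; "joint_positions": joint angles; "dq": joint speeds; "joint_efforts": joint torques, N m; "tcp_pos": TCP position; "tcp_rot": TCP orientation; "force": force on the tool from outside, world axes, zero at the start; "ft_torque": the same for the moment, N m; "finger_gap": finger opening in m; "gripper_force": force on a finger pad.
Only numpy, scipy, OpenCV 4.12 (cv2) and the standard library are available. Lean on these libraries where they do the work, as an engineer would, in place of code of your own. Each camera call takes 0.05 s, during which the arm holds its last target. There are 200 camera calls.

### The job

First turn the wing knob of the V-block stand until its hinged plate is level, which is when the wing points along the V-groove. Then take the lens barrel from its wooden rest, lay it in the V-groove, centred along the groove and touching both sloping sides at both supports, and press it straight down with a steady push of about 10 newtons, without ramming it, so that it bears firmly on both sides of the V and not on one alone. Finish still pressing it there with the gripper (do not let go), with the plate level and the bottle, the jar and the screwdriver left where they stand.

Things in the scene. Friction and masses are not known exactly. Their poses are not given: they have to be found in the camera images.
- barrel: Lens barrel: smooth black tube, 36 mm diameter, 130 mm long, aluminium rims and glass at both ends (both ends alike), 0.13 to 0.25 kg. Origin at its centre, x along its axis. It starts lying level on the rest, its axis 31 mm above the bench, free to be gripped from above across its diameter at mid-length.
- rest: Fixed wooden rest on the bench, 150 x 60 x 6 mm board (long side along x) with two low rubber-covered rails, 16 mm high and 30 mm apart over their outsides, under the barrel. Origin at the centre of its underside.
- fixture: Fixed steel base of the V-block stand, 310 x 110 x 16 mm, bolted to the bench. Origin on the bench under the middle of the V-groove; x along the groove towards the knob end, z up. It carries the hinge 85 mm from the origin on the -x side, 37 mm above the bench.
- stage (a joint): Tilt of the stand's hinged aluminium plate (270 x 80 x 10 mm), rad: 0 is level, positive is knob end raised. It starts raised at 0.05 to 0.10. The knob alone moves it: it equals 0.08 times the knob angle; it stays where it is left.
- tilt_knob (a joint): Turn of the black wing knob on the plate's free end, rad, stops at -0.5 and 1.5. 0 = plate level, wing along the groove; positive = turned clockwise seen from above (plate end raised). It starts between 0.65 and 1.3, so level takes a counter-clockwise turn of that much. Its friction takes about 0.3 N m to turn; it stays where it is left.
- knob_grip (a point): Grip point on the knob's axis, in its upright wing: 44 mm long (point's x), 12 mm thick (y), 36 mm tall; the point is 12 mm below the wing's top, 30 mm above the plate's top and 225 mm from the hinge along the plate, so it sinks by 225 mm x the change of tilt (rad) as the plate is lowered. Under the wing is a flange, 34 mm diameter, 6 mm high.
- v_seat (a point): Where the barrel's centre must be: on the groove's axis midway between the two V supports, 34 mm above the plate's top (76 mm above the bench when level), moving with the plate; x along the groove to the knob. Supports: steel, 26 mm long, 66 mm wide, middles 45 mm either side of this point (64 mm gap for fingers), tops 2 mm below the barrel's axis. The V is 90 degrees, mouth 46 mm.
- cheek_left: Sloping steel sides of the V on the +y side of v_seat (one piece on each support); origin at v_seat. With the plate level the seated barrel's left contact line lies on it.
- cheek_right: The same on the -y side; origin at v_seat.
- amber_bottle: Bystander: amber glass bottle, 52 mm diameter, 115 mm tall, upright; origin at the centre of its underside.
- jar: Bystander: clear jar with white lid, 54 mm diameter, 50 mm tall, left of the stand; origin at the centre of its underside.
- driver: Bystander: screwdriver lying on the bench on the far side; origin under its middle, x along it.

How it is judged:
By the outcome, as a careful person would: the job done as asked, in the order asked, and still so for the second after the job is handed in, while the arm keeps its last pose, push and grip.
It also fails if it takes over 72 s, if anything falls off the work surface, if the arm or the gripper's body presses on something with over 40 N, if the wrist force passes 120 N, or if a joint passes its speed limit or range.

## Working session

There is one attempt and no reset: what is moved stays moved. The work goes in short steps, Python scripts to look and compute and a tool call to move; the robot and the scene stay as the last step left them, time stands still between calls to the robot, and variables do not carry over. Pictures are saved under pics/ and viewed, at most 10 in all, crops included, and the job is handed in when it is done.

```bash
ls; mkdir -p pics; python3 - <<'E'
from plant import env
import cv2
for n in("side","top"):
    cv2.imwrite(f"pics/{n}0.png",env.camera(n)[:,:,::-1]); print(env.get_calibration(n))
print(env.read_state())
E
```

```text
pics
plant.py
{'fx': 446.3005553092187, 'fy': 446.3005553092187, 'cx': 322.7087946408773, 'cy': 232.6378382803677, 'rvec': array([ 2.19336539, -0.10056906,  0.06857805]), 'tvec': array([-0.57384389,  0.1268563 ,  0.81028085])}
{'fx': 551.9226896362113, 'fy': 551.9226896362113, 'cx': 321.06458804456145, 'cy': 237.5779927198178, 'rvec': array([ 2.11773619, -2.17005452,  0.14891056]), 'tvec': array([0.05294368, 0.56460391, 1.14128814])}
{'time_s': 0.1, 'joint_positions': array([-1.29639383e+00,  1.31126266e-01,  1.48916364e+00,  2.87196984e-05,
        1.52300342e+00, -8.54029418e-02]), 'dq': array([-0.00102617, -0.00106109, -0.00241445,  0.00094524,  0.00166724,
        0.00031565]), 'joint_efforts': array([ 2.49483965e-04, -5.61342072e+01, -4.93096018e+01,  7.70708872e-02,
        2.92391010e-02, -4.20121000e-05]), 'tcp_pos': array([ 0.21114447, -0.56106992,  0.21767179]), 'tcp_rot': array([-3.08922278e+00, -5.61831727e-01,  2.07101391e-04]), 'force': array([ 0.29217843,  0.13272375, -0.01888503]), 'ft_torque': array([-0.04941483,  0.01132309,  0.00650959]), 'gripper_force': 0.0, 'finger_gap': 0.09291493598137424}
```

View pics/top0.png

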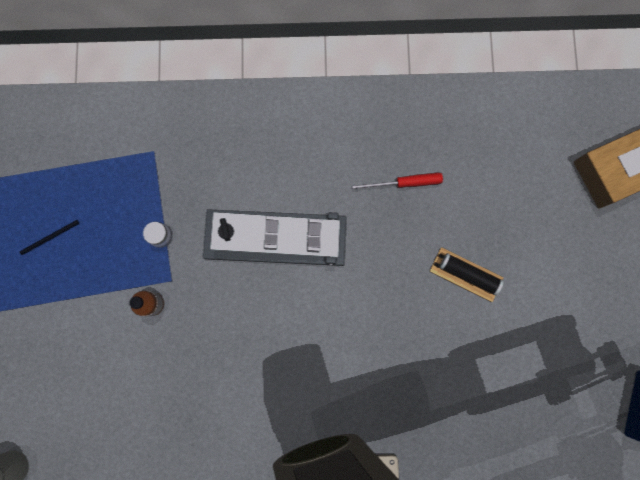

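View pics/side0.png

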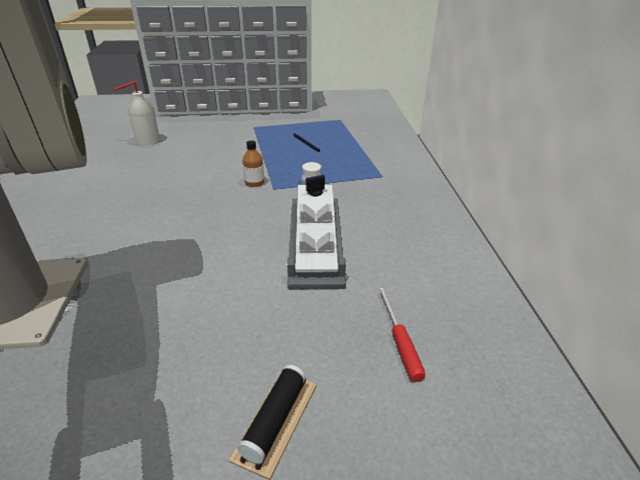

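```bash
cat > h.py <<'E'
import numpy as np, cv2
from plant import env
def cal(n):
    c=env.get_calibration(n); K=np.array([[c['fx'],0,c['cx']],[0,c['fy'],c['cy']],[0,0,1]])
    return K,cv2.Rodrigues(c['rvec'])[0],np.array(c['tvec']),np.array(c['rvec'])
def plane(n,uv,z):
    K,R,t,_=cal(n); uv=np.atleast_2d(np.array(uv,float))
    d=(R.T@np.linalg.inv(K)@np.c_[uv,np.ones(len(uv))].T).T; o=-R.T@t
    return o+d*((z-o[2])/d[:,2])[:,None]
def proj(n,p):
    K,R,t,r=cal(n); return cv2.projectPoints(np.atleast_2d(np.array(p,float)),r,t,K,None)[0][:,0]
E
python3 - <<'E'
from h import *
a=cv2.imread('pics/top0.png'); b=cv2.imread('pics/side0.png')
T=cv2.resize(a[200:275,195:355],None,fx=5,fy=5,interpolation=cv2.INTER_CUBIC)
B=cv2.resize(a[240:310,420:510],None,fx=4,fy=4,interpolation=cv2.INTER_CUBIC)
S=cv2.resize(b[160:295,280:355],None,fx=4,fy=4,interpolation=cv2.INTER_CUBIC)
cv2.imwrite('pics/T.png',T);
W=np.zeros((540,700,3),np.uint8); W[:540,:300]=S; W[:280,320:680]=B; cv2.imwrite('pics/W.png',W)
E
```

```text
(no output)
```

View pics/T.png

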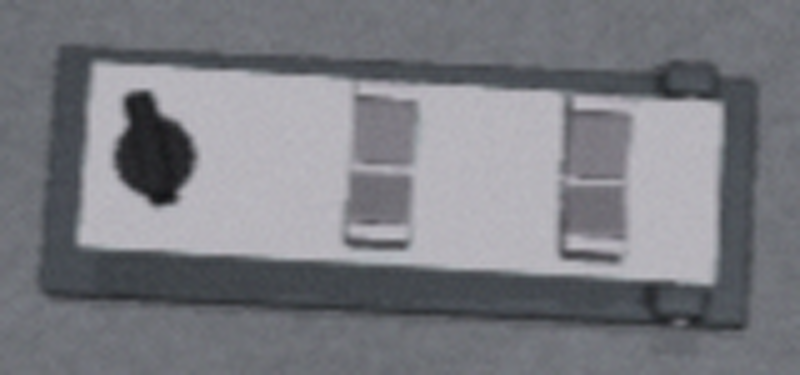

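View pics/W.png

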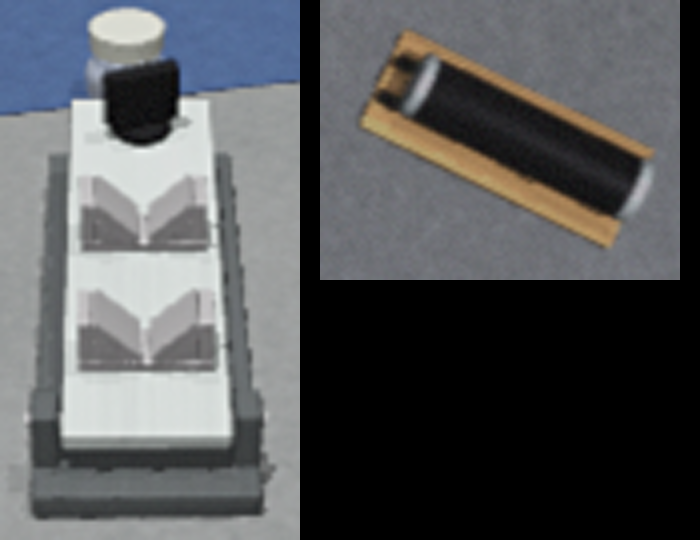

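```bash
python3 - <<'E'
from h import *
np.set_printoptions(precision=4,suppress=True)
o=np.array([195,200]);f=lambda l:(np.array(l,float)+.5)/5+o-.5
for n in('side','top'):
    K,R,t,_=cal(n); print(n,'cam at',-R.T@t)
b=plane('top',f([(62,46),(757,78),(745,327),(40,294)]),.016)
print('base',b[:,:2].tolist()); c=b.mean(0); e=(b[0]+b[3]-b[1]-b[2])[:2]; print('ctr',c,'yaw',np.arctan2(e[1],e[0]), 'len',np.linalg.norm(e)/2, 'wid',np.linalg.norm((b[0]+b[1]-b[2]-b[3])[:2])/2)
for phi in (.07,.085,.1):
  h=lambda d:.042+d*phi
  p=f([(91,62),(723,100),(716,283),(77,246)]); d=[245,-15,-15,245] # rough
  P=np.vstack([plane('top',q,h(x/1000)) for q,x in zip(p,[240,-25,-25,240])])
  e=(P[0]+P[3]-P[1]-P[2])[:2]; print(phi,'plate',P[:,:2].tolist(),'yaw',np.arctan2(e[1],e[0]),np.linalg.norm(e)/2)
  A=np.vstack([plane('top',f([(386,169.5)]),.0085+h(.130)),plane('top',f([(595,181.5)]),.0085+h(.04))]);e=A[0]-A[1]
  print(' apex',A[:,:2].tolist(),'mid',A.mean(0)[:2],'yaw',np.arctan2(e[1],e[0]),np.linalg.norm(e[:2]))
  w=np.vstack([plane('top',f([(140,93)]),h(.225)+.042),plane('top',f([(165,200)]),h(.225)+.03)]); g=w[0]-w[1]
  print(' wing',w[:,:2].tolist(),w.mean(0)[:2],np.arctan2(g[1],g[0]),np.linalg.norm(g[:2]))
  print(' flange',plane('top',f([(154,155)]),h(.225)+.006)[0,:2])
# side wing: crop y: 160+v/4, x 280+u/4
g=lambda l:(np.array(l,float)+.5)/4+np.array([280,160])-.5
K,R,t,_=cal('side')
for phi in(.07,.1): print('side wing top',plane('side',g([(106,67),(180,60)]),.042+.225*phi+.042)[:,:2].tolist(), 'apex',plane('side',g([(141,240),(146,360)]),.0505+.03)[:,:2].tolist())
# barrel
a=cv2.imread('pics/top0.png'); hs=cv2.cvtColor(a,cv2.COLOR_BGR2HSV)
m=((hs[...,2]<45)).astype(np.uint8); m[:240]=0;m[310:]=0;m[:,:420]=0;m[:,510:]=0
m=cv2.morphologyEx(m,cv2.MORPH_OPEN,np.ones((5,5)))
r=cv2.minAreaRect(np.argwhere(m)[:,::-1].astype(np.float32)); print(r)
# end rims, crop B px/4
q=lambda l:(np.array(l,float)+.5)/4+np.array([420,240])-.5
E=plane('top',q([(100,84),(318,193)]),.031); print('barrel ends',E[:,:2].tolist(),E.mean(0)[:2],np.arctan2(*(E[0]-E[1])[[1,0]]),np.linalg.norm(E[0]-E[1]))
print(plane('top',[r[0]],.031+.012),)
E
```

```text
side cam at [ 0.5069 -0.636   0.5835]
top cam at [0.3958 0.0347 1.2109]
base [[0.639807486826462, 0.2894632043235035], [0.6177126267347706, -0.01678176804998538], [0.5079799540138978, -0.008236616114298045], [0.5299480700269459, 0.2984212620764053]]
ctr [0.5739 0.1407 0.016 ] yaw 1.4990275342776935 len 0.30724235144789175 wid 0.11014427825508369
0.07 plate [[0.6238228931396707, 0.267949077289248], [0.6039540627221593, -0.0008128686278564834], [0.5248248423835545, 0.004436509007224188], [0.5450884373352631, 0.2735124977530248]] yaw 1.4963162896247997 0.2696665790974455
 apex [[0.5743088911453933, 0.14286590279846506], [0.5679215227438845, 0.054843686088525787]] mid [0.5711 0.0989] yaw 1.4983578842742538 0.08825366343460256
 wing [[0.6022913221339198, 0.23951612194548885], [0.5595204221577094, 0.2313493114156923]] [0.5809 0.2354] 0.18867208104225583 0.043543618120277884
 flange [0.5823 0.2402]
0.085 plate [[0.623110424785324, 0.267220366252105], [0.6040207373871911, -0.0008242590160159255], [0.5248661688679207, 0.004426800199801999], [0.5446219960852217, 0.2727664023037747]] yaw 1.4985
[... 883 characters left out ...]
28916544
 flange [0.5812 0.239 ]
side wing top [[0.562567499232805, 0.2502088781748367], [0.6048586381363084, 0.2552567081543101]] apex [[0.5700896839128125, 0.10433593484848769], [0.5641795920027978, 0.006527050445504168]]
side wing top [[0.5617909796275175, 0.23784200226405672], [0.6034919752113619, 0.24281939330009172]] apex [[0.5700896839128125, 0.10433593484848769], [0.5641795920027978, 0.006527050445504168]]
((472.1000671386719, 274.800048828125), (54.560054779052734, 15.65247631072998), 26.56505012512207)
barrel ends [[0.510658885593206, -0.22442212472809075], [0.4496549434497199, -0.336869287629722]] [ 0.4802 -0.2806] 1.0737201841917514 0.12792906394432738
[[ 0.478  -0.2781  0.043 ]]
```

```bash
cat >> h.py <<'E'
from scipy.spatial.transform import Rotation as Ro
YAW=1.499; HX=np.array([0.5708,0.0987])-0.085*np.array([np.cos(YAW),np.sin(YAW)])+0.0008*np.array([np.cos(YAW),np.sin(YAW)])
def knob(th,tool=.019,up=0):  # TCP pose for gripping knob at angle th
    phi=.08*th; a=.225; z=.035-tool+up
    x=a*np.cos(phi)-z*np.sin(phi); zz=.037+a*np.sin(phi)+z*np.cos(phi)
    g=np.array([np.cos(YAW),np.sin(YAW)])
    B=Ro.from_euler('z',YAW)*Ro.from_rotvec([0,-phi,0])*Ro.from_euler('z',-th)*Ro.from_rotvec([np.pi,0,0])
    return np.r_[HX+x*g,zz],B
def delta(P,B):
    s=env.read_state(); R=Ro.from_rotvec(s['tcp_rot'])
    print('t',s['time_s'],'tcp',s['tcp_pos'].round(4),'d_tool',R.inv().apply(P-s['tcp_pos']).round(4),'rot',(R.inv()*B).as_rotvec().round(4))
E
python3 - <<'E'
from h import *
print(knob(1.27)[0],knob(0)[0],HX)
delta(*knob(1.27,up=.1))
E
```

```text
[0.5807006  0.23636134 0.07573818] [0.58090024 0.23913726 0.053     ] [0.56475994 0.01471692]
t 0.1 tcp [ 0.2111 -0.5611  0.2177] d_tool [ 0.6224 -0.607   0.0436] rot [0.0932 0.0363 0.1307]
```

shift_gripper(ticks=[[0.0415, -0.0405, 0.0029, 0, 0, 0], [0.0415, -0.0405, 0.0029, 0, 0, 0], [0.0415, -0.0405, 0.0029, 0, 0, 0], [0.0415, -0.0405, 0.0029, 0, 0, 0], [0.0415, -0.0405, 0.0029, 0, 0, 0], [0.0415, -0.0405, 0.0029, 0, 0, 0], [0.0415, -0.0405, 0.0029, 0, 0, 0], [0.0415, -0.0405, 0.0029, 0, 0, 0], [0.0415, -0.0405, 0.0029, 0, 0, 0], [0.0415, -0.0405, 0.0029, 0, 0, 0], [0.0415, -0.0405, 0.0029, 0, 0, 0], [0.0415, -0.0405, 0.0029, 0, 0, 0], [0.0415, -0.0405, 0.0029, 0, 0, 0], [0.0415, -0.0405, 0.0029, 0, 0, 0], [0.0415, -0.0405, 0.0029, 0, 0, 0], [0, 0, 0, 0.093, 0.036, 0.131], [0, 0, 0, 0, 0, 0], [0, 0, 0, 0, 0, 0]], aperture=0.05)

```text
refused: ticks: the value is too long (schema: maxItems 1). Nothing was moved.
```

Refused on format, not on reach. It needs a list holding one list of rows, three levels of brackets.

shift_gripper(ticks=[[[0.0415, -0.0405, 0.0029, 0, 0, 0], [0.0415, -0.0405, 0.0029, 0, 0, 0], [0.0415, -0.0405, 0.0029, 0, 0, 0], [0.0415, -0.0405, 0.0029, 0, 0, 0], [0.0415, -0.0405, 0.0029, 0, 0, 0], [0.0415, -0.0405, 0.0029, 0, 0, 0], [0.0415, -0.0405, 0.0029, 0, 0, 0], [0.0415, -0.0405, 0.0029, 0, 0, 0], [0.0415, -0.0405, 0.0029, 0, 0, 0], [0.0415, -0.0405, 0.0029, 0, 0, 0], [0.0415, -0.0405, 0.0029, 0, 0, 0], [0.0415, -0.0405, 0.0029, 0, 0, 0], [0.0415, -0.0405, 0.0029, 0, 0, 0], [0.0415, -0.0405, 0.0029, 0, 0, 0], [0.0415, -0.0405, 0.0029, 0, 0, 0], [0, 0, 0, 0.093, 0.036, 0.131], [0, 0, 0, 0, 0, 0], [0, 0, 0, 0, 0, 0]]], aperture=0.05)

```text
time_s: 2.35
tcp_pos: [0.58, 0.2253, 0.1755]
tcp_rot: [-3.025, -0.349, -0.029]
force: [-0.2, 0.6, -0.3]
finger_gap: 0.0501
gripper_force: 0.0
```

```bash
python3 - <<'E'
from h import *
delta(*knob(1.27,up=.1));delta(*knob(1.27))
E
```

```text
t 2.35 tcp [0.58   0.2253 0.1755] d_tool [ 0.0002 -0.0009  0.0003] rot [0.0037 0.0003 0.001 ]
t 2.35 tcp [0.58   0.2253 0.1755] d_tool [ 0.0002 -0.0013  0.1003] rot [0.0037 0.0003 0.001 ]
```

shift_gripper(ticks=[[[0, -0.001, 0.025, 0, 0, 0], [0, 0, 0.025, 0, 0, 0], [0, 0, 0.025, 0, 0, 0], [0, 0, 0.015, 0, 0, 0], [0, 0, 0.009, 0, 0, 0], [0, 0, 0, 0, 0, 0], [0, 0, 0, 0, 0, 0]]])

```text
time_s: 3.22
tcp_pos: [0.5813, 0.2371, 0.0779]
tcp_rot: [-3.024, -0.347, -0.031]
force: [-0.4, 0.2, 0.5]
finger_gap: 0.0502
gripper_force: 0.0
```

shift_gripper(ticks=[[[0, 0, 0, 0, 0, 0], [0, 0, 0, 0, 0, 0], [0, 0, 0, 0, 0, 0], [0, 0, 0, 0, 0, 0]]], aperture=0.0, grip_n=10)

```text
time_s: 3.72
tcp_pos: [0.5805, 0.237, 0.0768]
tcp_rot: [-3.024, -0.347, -0.029]
force: [0.4, -0.2, 0.5]
finger_gap: 0.0145
gripper_force: 0.2
```

```bash
python3 - <<'E'
from h import *
s=env.read_state();print(s['ft_torque'])
cv2.imwrite('pics/s1.png',cv2.resize(env.camera('side')[100:280,220:430,::-1],None,fx=3,fy=3))
delta(*knob(1.27))
E
```

```text
[0.00760326 0.01361309 0.04406074]
t 3.775 tcp [0.5803 0.2382 0.0769] d_tool [-0.     0.002  0.001] rot [-0.0002  0.0002 -0.0003]
```

View pics/s1.png

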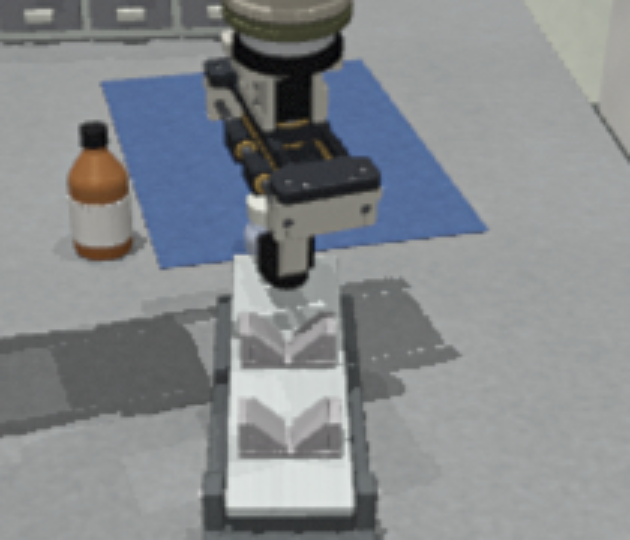

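shift_gripper(ticks=[[[0, 0, 0, 0, 0, 0], [0, 0, 0, 0, 0, 0], [0, 0, 0, 0, 0, 0]]], aperture=0.0, grip_n=12)

```text
time_s: 4.15
tcp_pos: [0.5803, 0.2381, 0.0769]
tcp_rot: [-3.022, -0.348, -0.029]
force: [-2.0, 4.8, 0.5]
finger_gap: 0.0121
gripper_force: 12.0
```

```bash
python3 - <<'E'
from h import *
s=env.read_state();print(s['ft_torque'])
delta(*knob(1.27))
E
```

```text
[0.86137628 0.24499655 0.11291978]
t 4.15 tcp [0.5803 0.2381 0.0769] d_tool [-0.      0.0019  0.001 ] rot [0.0005 0.0002 0.0003]
```

```bash
python3 - <<'E'
from h import *
th=np.linspace(1.27,0,13)
for a,b in zip(th[:-1],th[1:]):
    P,A=knob(a);Q,B=knob(b); print(A.inv().apply(Q-P).round(4),(A.inv()*B).as_rotvec().round(4))
E
```

```text
[ 0.     -0.0001  0.0019] [-0.0079 -0.0029 -0.1058]
[ 0.0001 -0.0001  0.0019] [-0.0076 -0.0038 -0.1058]
[ 0.0001 -0.0001  0.0019] [-0.0072 -0.0045 -0.1058]
[ 0.0001 -0.0001  0.0019] [-0.0066 -0.0053 -0.1058]
[ 0.0001 -0.0001  0.0019] [-0.006  -0.0059 -0.1058]
[ 0.0001 -0.0001  0.0019] [-0.0054 -0.0065 -0.1058]
[ 0.0001 -0.0001  0.0019] [-0.0047 -0.0071 -0.1058]
[ 0.0001 -0.0001  0.0019] [-0.0039 -0.0075 -0.1058]
[ 0.0001 -0.0001  0.0019] [-0.0031 -0.0079 -0.1058]
[ 0.0001 -0.      0.0019] [-0.0022 -0.0082 -0.1058]
[ 0.0001 -0.      0.0019] [-0.0013 -0.0084 -0.1058]
[ 0.0001 -0.      0.0019] [-0.0004 -0.0085 -0.1058]
```

shift_gripper(ticks=[[[0, -0.001, 0, 0, 0, 0], [0, 0, 0, 0, 0, 0], [0, 0, 0, 0, 0, 0]]], aperture=0.0, grip_n=50)

```text
time_s: 4.53
tcp_pos: [0.5803, 0.2381, 0.0769]
tcp_rot: [-3.023, -0.347, -0.029]
force: [-1.4, 2.1, 1.1]
finger_gap: 0.0119
gripper_force: 50.0
```

shift_gripper(ticks=[[[0, -0.0001, 0.0019, -0.008, -0.003, -0.106], [0.0001, -0.0001, 0.0019, -0.008, -0.004, -0.106], [0.0001, -0.0001, 0.0019, -0.007, -0.0045, -0.106], [0.0001, -0.0001, 0.0019, -0.0065, -0.005, -0.106], [0, 0, 0, 0, 0, 0]]])

```text
time_s: 5.15
tcp_pos: [0.5804, 0.2393, 0.0693]
tcp_rot: [-2.918, -0.987, -0.04]
force: [-1.5, 3.2, 1.7]
finger_gap: 0.0119
gripper_force: 50.0
```

```bash
python3 - <<'E'
from h import *
print(env.read_state()['ft_torque']);delta(*knob(.8467));delta(*knob(0))
E
```

```text
[0.54989151 0.17291285 0.29061576]
t 5.15 tcp [0.5804 0.2393 0.0693] d_tool [-0.0008  0.0017  0.001 ] rot [ 0.0015  0.0011 -0.    ]
t 5.15 tcp [0.5804 0.2393 0.0693] d_tool [-0.0004  0.0012  0.0163] rot [-0.0277 -0.062  -0.8464]
```

Works; continue.

shift_gripper(ticks=[[[0.0001, -0.0001, 0.0019, -0.006, -0.006, -0.106], [0.0001, -0.0001, 0.0019, -0.0054, -0.0065, -0.106], [0.0001, -0.0001, 0.0019, -0.0047, -0.007, -0.106], [0.0001, -0.0001, 0.0019, -0.004, -0.0075, -0.106], [0.0001, -0.0001, 0.0019, -0.003, -0.008, -0.106], [0.0001, 0, 0.0019, -0.002, -0.008, -0.106], [0.0001, 0, 0.0019, -0.0013, -0.0084, -0.106], [0.0001, 0, 0.0019, -0.0004, -0.0085, -0.104], [0, 0, 0, 0, 0, 0], [0, 0, 0, 0, 0, 0]]])

```text
time_s: 6.4
tcp_pos: [0.5806, 0.241, 0.0542]
tcp_rot: [2.303, 2.136, -0.001]
force: [0.1, 5.6, 0.0]
finger_gap: 0.0114
gripper_force: 50.0
```

```bash
python3 - <<'E'
from h import *
print(env.read_state()['ft_torque']);delta(*knob(0))
E
```

```text
[0.83057727 0.04247501 0.26784338]
t 6.4 tcp [0.5806 0.241  0.0542] d_tool [-0.0018  0.0004  0.0012] rot [ 0.0004  0.0012 -0.0034]
```

shift_gripper(ticks=[[[0, 0, 0, 0, 0, -0.003], [0, 0, 0, 0, 0, 0]]])

```text
time_s: 6.65
tcp_pos: [0.5806, 0.2409, 0.0542]
tcp_rot: [2.298, 2.141, -0.001]
force: [0.1, 5.2, 0.4]
finger_gap: 0.0119
gripper_force: 50.0
```

shift_gripper(ticks=[[[0, 0, 0, 0, 0, 0], [0, 0, 0, 0, 0, 0], [0, 0, 0, 0, 0, 0], [0, 0, -0.03, 0, 0, 0], [0, 0, -0.06, 0, 0, 0], [0, 0, -0.06, 0, 0, 0], [-0.06, 0, 0, 0, 0, 0], [-0.06, 0, 0, 0, 0, 0], [-0.06, 0, 0, 0, 0, 0], [-0.06, 0, 0, 0, 0, 0], [-0.06, 0, 0, 0, 0, 0], [-0.06, 0, 0, 0, 0, 0], [-0.06, 0, 0, 0, 0, 0]]], aperture=0.04)

```text
time_s: 8.28
tcp_pos: [0.551, -0.1802, 0.2052]
tcp_rot: [2.296, 2.141, -0.002]
force: [0.1, 0.5, -0.4]
finger_gap: 0.0401
gripper_force: 0.0
```

```bash
python3 - <<'E'
from h import *
a=env.camera('top')[:,:,::-1];cv2.imwrite('pics/top1.png',a)
cv2.imwrite('pics/T1.png',cv2.resize(a[200:275,195:355],None,fx=5,fy=5,interpolation=cv2.INTER_CUBIC))
E
```

```text
(no output)
```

View pics/T1.png

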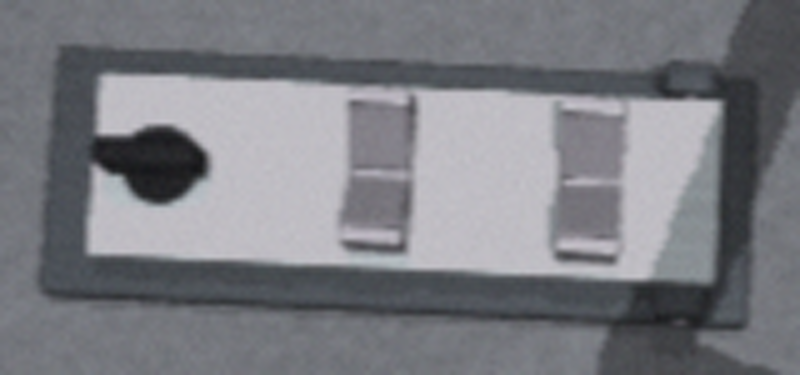

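```bash
python3 - <<'E'
from h import *
np.set_printoptions(precision=4,suppress=True)
g=cv2.cvtColor(cv2.imread('pics/top1.png'),cv2.COLOR_BGR2GRAY).astype(float)
def cross(col,r0,r1,th,rise):
    v=g[r0:r1,col]
    for i in range(len(v)-1):
        if (v[i]<th<=v[i+1]) if rise else (v[i]>=th>v[i+1]): return r0+i+(th-v[i])/(v[i+1]-v[i])
T=[];B=[]
for c in list(range(218,264))+list(range(280,304)):
    t=cross(c,205,222,140,True); b=cross(c,245,262,140,False)
    if t and b: T.append((c,t));B.append((c,b))
def yaw(n,pts,z):
    P=plane('top',pts,z)[:,:2]; vx,vy,x,y=cv2.fitLine(P.astype(np.float32),cv2.DIST_HUBER,0,1e-4,1e-4).ravel()
    if vy<0: vx,vy=-vx,-vy
    print(n,'yaw',np.arctan2(vy,vx),'x at y=.0987',x+vx/vy*(.0987-y),'x at y=.238',x+vx/vy*(.238-y)); 
yaw('top',T,.042);yaw('bot',B,.042)
# wing edges left part
W1=[(c,cross(c,220,232,110,False)) for c in range(215,219)];W2=[(c,cross(c,228,245,110,True)) for c in range(215,219)]
print(W1,W2)
W1=[w for w in W1 if w[1]];W2=[w for w in W2 if w[1]]
yaw('w1',W1,.08);yaw('w2',W2,.08)
f=lambda l:(np.array(l,float)+.5)/5+np.array([195,200])-.5
for zr in(.05,.084):
  p=np.r_[plane('top',f([(93,151.5)]),.084),plane('top',f([(208,161)]),zr)];print(p[:,:2].tolist(),np.arctan2(*(p[0]-p[1])[[1,0]]))
A=np.vstack([plane('top',f([(383,173.5)]),.0505),plane('top',f([(593,183)]),.0505)]);print(A[:,:2].tolist(),A.mean(0),'yaw',np.arctan2(*(A[0]-A[1])[[1,0]]))
# barrel ends
a=cv2.imread('pics/top0.png');h=cv2.cvtColor(a,cv2.COLOR_BGR2HSV);s=h[245:305,425:508]
wood=((s[...,1]>90)&(s[...,0]<30)&(s[...,2]>90)).astype(np.uint8)
pts=np.argwhere(wood)[:,::-1]+[425,245]; bx=cv2.boxPoints(cv2.minAreaRect(pts.astype(np.float32)));w=plane('top',bx,.006);print('rest',w[:,:2].tolist(),w.mean(0))
E
```

```text
top yaw 1.4977814 x at y=.0987 0.61010057 x at y=.238 0.6202897
bot yaw 1.4973353 x at y=.0987 0.53126305 x at y=.238 0.54151464
[(215, np.float64(226.7157894736842)), (216, np.float64(226.71)), (217, np.float64(226.74489795918367)), (218, np.float64(226.752688172043))] [(215, np.float64(233.31944444444446)), (216, np.float64(233.95714285714286)), (217, np.float64(234.4591836734694)), (218, np.float64(234.49019607843138))]
w1 yaw 1.5313303 x at y=.0987 0.58205485 x at y=.238 0.5875553
w2 yaw 1.1585242 x at y=.0987 0.5041549 x at y=.238 0.56507576
[[0.5810983480964458, 0.2618561038278257], [0.5813585945888732, 0.2196205927937196]] 1.5769580421968694
[[0.5810983480964458, 0.2618561038278257], [0.5759244292792964, 0.21420593756584724]] 1.4626387164967782
[[0.5740297180305071, 0.1450166756292826], [0.5677145709892641, 0.05575648649866874]] [0.5709 0.1004 0.0505] yaw 1.5001641477777734
rest [[0.49206379591387595, -0.19506653633913276], [0.5441958388330598, -0.22413442289338759], [0.4728657275423786, -0.3551590092871099], [0.42162308402070525, -0.3255562317206788]] [ 0.4827 -0.275   0.006 ]
```

```bash
python3 - <<'E'
from h import *
np.set_printoptions(precision=4,suppress=True)
c=np.array([.4802,-.2806,.031]);y=1.074;ax=np.array([np.cos(y),np.sin(y),0]);n=np.array([-ax[1],ax[0],0])
t=np.linspace(0,2*np.pi,60)
for cam,roi in(('top',(244,304,425,508)),('side',(355,475,225,325))):
    im=cv2.imread(f'pics/{cam}0.png')[roi[0]:roi[1],roi[2]:roi[3]]; h=cv2.cvtColor(im,cv2.COLOR_BGR2HSV)
    m=((h[...,1]<40)&(h[...,2]>145)).astype(np.uint8); k,l,st,ce=cv2.connectedComponentsWithStats(m)
    e=proj(cam,[c+ax*.065,c-ax*.065]);d=(e[0]-e[1]);L=np.linalg.norm(d);d/=L; q=np.array([-d[1],d[0]])
    for s in(1,-1):
        C=np.array([c+s*.065*ax+.018*(np.cos(a)*n+np.sin(a)*np.array([0,0,1])) for a in t]); p=(proj(cam,C)-e.mean(0))
        print(cam,s,'pred along',(p@d).min(),(p@d).max(),'across',(p@q).min(),(p@q).max(),'px/mm',L/130)
    for i in range(1,k):
        if st[i,4]>8:
            P=np.argwhere(l==i)[:,::-1]+[roi[2],roi[0]]-e.mean(0); print('  obs n',st[i,4],(P@d).min(),(P@d).max(),'across',(P@q).min(),(P@q).max())
W=cv2.imread('pics/top0.png')
E
```

```text
top 1 pred along 29.716977512238437 32.16347970315867 across -8.398769889340624 8.413610899738986 px/mm 0.4762950479498811
top -1 pred along -33.17207475052828 -28.812775898868132 across -8.465438871015913 8.480522543868924 px/mm 0.4762950479498811
  obs n 22 28.595967847222546 30.386280523672244 across -4.639148666488625 5.646642120172843
  obs n 33 -32.22544348514805 -29.54058212068238 across -4.6555552221283225 6.524784252549117
side 1 pred along 39.435620363782995 52.999544096819676 across -12.265865924147866 12.323127231486259 px/mm 0.7092357838265497
side -1 pred along -52.036678368658606 -39.91472457761614 across -14.401298712784849 14.48612256535868 px/mm 0.7092357838265497
  obs n 7650 -74.71396833937263 77.6213716787531 across -68.95860615763351 75.8310410763246
```

```bash
python3 - <<'E'
from h import *
delta([.4802,-.2806,.112],Ro.from_euler('z',1.074)*Ro.from_rotvec([np.pi,0,0]))
E
```

```text
t 8.325 tcp [ 0.5498 -0.1874  0.2051] d_tool [-0.0975 -0.0626  0.0937] rot [0.0015 0.0064 0.423 ]
```

shift_gripper(ticks=[[[-0.0325, -0.0209, 0.02, 0, 0, 0], [-0.0325, -0.0209, 0.02, 0, 0, 0], [-0.0325, -0.0209, 0.02, 0, 0, 0], [0, 0, 0.0337, 0.0015, 0.0064, 0.14], [0, 0, 0, 0, 0, 0.141], [0, 0, 0, 0, 0, 0.142], [0, 0, 0, 0, 0, 0], [0, 0, 0, 0, 0, 0]]], aperture=0.07)

```text
time_s: 9.32
tcp_pos: [0.4823, -0.2712, 0.1116]
tcp_rot: [-2.69, -1.615, -0.003]
force: [0.5, -0.2, 0.9]
finger_gap: 0.07
gripper_force: 0.0
```

```bash
python3 - <<'E'
from h import *
delta([.4802,-.2806,.012],Ro.from_euler('z',1.074)*Ro.from_rotvec([np.pi,0,0]))
E
```

```text
t 9.325 tcp [ 0.4823 -0.2712  0.1116] d_tool [-0.0097  0.0028  0.0995] rot [-0.0025 -0.0036  0.0077]
```

shift_gripper(ticks=[[[-0.0097, 0.0028, 0.02, -0.0025, -0.0036, 0.0077], [0, 0, 0.02, 0, 0, 0], [0, 0, 0.02, 0, 0, 0], [0, 0, 0.02, 0, 0, 0], [0, 0, 0.015, 0, 0, 0], [0, 0, 0.005, 0, 0, 0], [0, 0, 0, 0, 0, 0], [0, 0, 0, 0, 0, 0]]])

```text
time_s: 10.32
tcp_pos: [0.4808, -0.2814, 0.0123]
tcp_rot: [2.701, 1.602, 0.001]
force: [0.3, -0.3, -0.2]
finger_gap: 0.0699
gripper_force: 0.0
```

```bash
python3 - <<'E'
from h import *
delta([.4802,-.2806,.012],Ro.from_euler('z',1.074)*Ro.from_rotvec([np.pi,0,0]))
E
```

```text
t 10.325 tcp [ 0.4808 -0.2814  0.0123] d_tool [ 0.0004 -0.0009  0.0003] rot [ 0.0014  0.     -0.003 ]
```

shift_gripper(ticks=[[[0, 0, 0, 0, 0, 0], [0, 0, 0, 0, 0, 0], [0, 0, 0, 0, 0, 0], [0, 0, 0, 0, 0, 0], [0, 0, 0, 0, 0, 0]]], aperture=0.0, grip_n=8)

```text
time_s: 10.95
tcp_pos: [0.4794, -0.2806, 0.0114]
tcp_rot: [-2.7, -1.602, 0.001]
force: [-4.9, 1.7, 5.4]
finger_gap: 0.0356
gripper_force: 8.0
```

shift_gripper(ticks=[[[0, 0.0008, 0, 0, 0, 0], [0, 0, 0, 0, 0, 0], [0, 0, 0, 0, 0, 0]]], aperture=0.0, grip_n=45)

```text
time_s: 11.32
tcp_pos: [0.4794, -0.2806, 0.0113]
tcp_rot: [-2.699, -1.602, 0.003]
force: [-8.9, 4.4, 10.3]
finger_gap: 0.0353
gripper_force: 45.0
```

shift_gripper(ticks=[[[0, 0, -0.01, 0, 0, 0], [0, 0, -0.03, 0, 0, 0], [0, 0, -0.05, 0, 0, 0], [0, 0, -0.05, 0, 0, 0], [0, 0, -0.02, 0, 0, 0], [0, 0, 0, 0, 0, 0], [0, 0, 0, 0, 0, 0]]])

```text
time_s: 12.2
tcp_pos: [0.4797, -0.2806, 0.1687]
tcp_rot: [-2.699, -1.601, 0.002]
force: [-0.2, 0.1, -3.0]
finger_gap: 0.0351
gripper_force: 45.0
```

```bash
python3 - <<'E'
from h import *
s=env.read_state();print(s['force'],s['ft_torque'])
cv2.imwrite('pics/top2.png',env.camera('top')[:,:,::-1]);a=env.camera('side')[:,:,::-1];cv2.imwrite('pics/side2.png',a)
cv2.imwrite('pics/s2.png',cv2.resize(a[240:480,160:400],None,fx=2.4,fy=2.4))
delta([.5709,.1010,.17],Ro.from_euler('z',1.498)*Ro.from_rotvec([np.pi,0,0]))
E
```

```text
[-0.17433873  0.12459468 -2.99982428] [-0.03942459 -0.06832066  0.01859615]
t 12.3 tcp [ 0.4796 -0.2805  0.1685] d_tool [ 0.3786 -0.1027 -0.0007] rot [-0.0043 -0.0017 -0.4271]
```

View pics/s2.png

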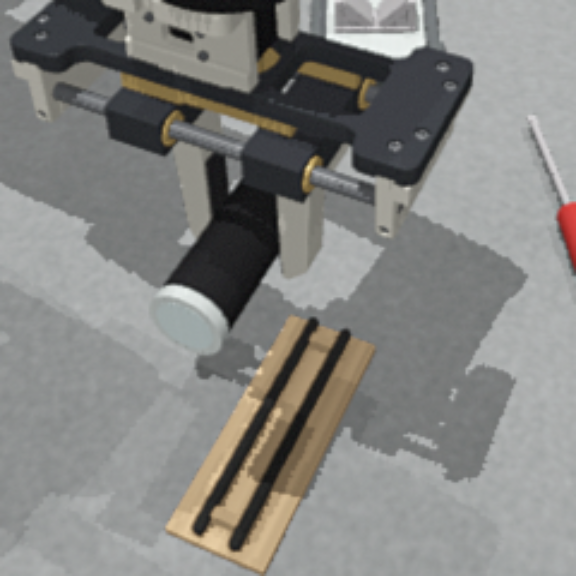

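```bash
python3 - <<'E'
from h import *
im=cv2.imread('pics/side2.png')[340:400,215:265];h=cv2.cvtColor(im,cv2.COLOR_BGR2HSV)
g=im.astype(int).sum(2)/3; b=im[...,0].astype(int)-im[...,2]
m=((g>150)).astype(np.uint8); k,l,st,ce=cv2.connectedComponentsWithStats(m); print(st,ce+[215,340])
ax=np.array([np.cos(1.0715),np.sin(1.0715),0]);c=np.array([.4796,-.2805,.1877]);n=np.array([-ax[1],ax[0],0])
t=np.linspace(0,6.28,60);C=np.array([c-.065*ax+.018*(np.cos(a)*n+np.sin(a)*np.array([0,0,1])) for a in t])
p=proj('side',C);print('pred',p.min(0),p.max(0),p.mean(0))
print(plane('side',[(238.8,373.3)],.1877)-c, 'along',(plane('side',[(238.8,373.3)],.1877)-c)@ax)
E
```

```text
[[   0    0   50   60 1720]
 [  19    0    7    2   12]
 [   0   13   39   47 1251]
 [  45   53    5    4   11]
 [   6   59    4    1    4]
 [  37   59    1    1    1]
 [  42   59    1    1    1]] [[245.11976744 363.91976744]
 [237.         340.41666667]
 [231.6235012  377.09192646]
 [262.72727273 394.27272727]
 [222.5        399.        ]
 [252.         399.        ]
 [257.         399.        ]]
pred [219.83412713 363.64161513] [249.58976598 388.0262117 ] [234.40869318 375.83172264]
[[-2.69141780e-02 -5.40518924e-02 -2.77555756e-17]] along [-0.06033994]
```

shift_gripper(ticks=[[[0.0473, -0.0128, 0, 0, 0, 0], [0.0473, -0.0128, 0, 0, 0, 0], [0.0473, -0.0128, 0, 0, 0, 0], [0.0473, -0.0128, 0, 0, 0, 0], [0.0473, -0.0128, 0, 0, 0, 0], [0.0473, -0.0128, 0, 0, 0, 0], [0.0473, -0.0128, 0, 0, 0, 0], [0.0473, -0.0128, 0, 0, 0, 0], [0, 0, 0, -0.0043, -0.0017, -0.11], [0, 0, 0, 0, 0, -0.11], [0, 0, 0, 0, 0, -0.11], [0, 0, 0, 0, 0, -0.097], [0, 0, 0, 0, 0, 0], [0, 0, 0, 0, 0, 0], [0, 0, 0, 0, 0, 0]]])

```text
time_s: 14.18
tcp_pos: [0.5721, 0.0998, 0.1711]
tcp_rot: [2.299, 2.135, -0.001]
force: [-0.4, 0.1, -1.6]
finger_gap: 0.0352
gripper_force: 45.0
```

```bash
python3 - <<'E'
from h import *
delta([.5709,.1010,.077],Ro.from_euler('z',1.498)*Ro.from_rotvec([np.pi,0,0]))
E
```

```text
t 14.175 tcp [0.5721 0.0998 0.1711] d_tool [ 0.0014 -0.0016  0.0941] rot [ 0.0027  0.003  -0.0013]
```

shift_gripper(ticks=[[[0.0014, -0.0013, 0.03, 0.002, 0.002, -0.0013], [0, 0, 0.03, 0, 0, 0], [0, 0, 0.02, 0, 0, 0], [0, 0, 0.013, 0, 0, 0], [0, 0, 0, 0, 0, 0], [0, 0, 0, 0, 0, 0], [0, 0, 0, 0, 0, 0]]])

```text
time_s: 15.05
tcp_pos: [0.5722, 0.1013, 0.0798]
tcp_rot: [2.297, 2.139, 0.003]
force: [-0.8, 0.0, -3.2]
finger_gap: 0.0352
gripper_force: 45.0
```

```bash
python3 - <<'E'
from h import *
print(env.read_state()['force'],env.read_state()['ft_torque'])
a=env.camera('top')[:,:,::-1];b=env.camera('side')[:,:,::-1];cv2.imwrite('pics/top3.png',a);cv2.imwrite('pics/side3.png',b)
W=np.zeros((600,800,3),np.uint8);A=cv2.resize(a[200:275,195:355],None,fx=4,fy=4,interpolation=cv2.INTER_CUBIC);B=cv2.resize(b[180:280,270:370],None,fx=3,fy=3,interpolation=cv2.INTER_CUBIC)
W[:300,:640]=A;W[300:600,:300]=B;cv2.imwrite('pics/w3.png',W)
delta([.5709,.1010,.057],Ro.from_euler('z',1.498)*Ro.from_rotvec([np.pi,0,0]))
E
```

```text
[-0.78507416  0.04748273 -3.17002861] [-0.07792075 -0.00160837  0.02729885]
t 15.15 tcp [0.5719 0.1012 0.0794] d_tool [-0.0003 -0.0011  0.0224] rot [0.0028 0.0007 0.0013]
```

View pics/w3.png

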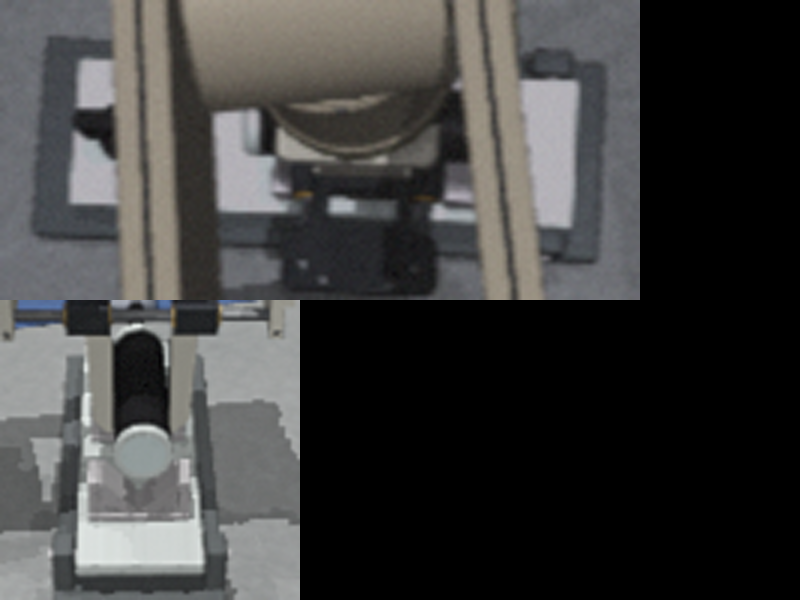

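```bash
python3 - <<'E'
from h import *
np.set_printoptions(precision=4,suppress=True)
for z in(.0985,.11,.1165): print('left end y',plane('top',[(256.6,232.5)],z))
c=np.array([.5719,.1012,.0985]);g=np.array([np.cos(1.4985),np.sin(1.4985),0]);n=np.array([-g[1],g[0],0])
t=np.linspace(0,6.28,60)
for s,cam in((1,'top'),(-1,'side')):
    p=proj(cam,[c+s*.065*g+.018*(np.cos(a)*n+np.sin(a)*np.array([0,0,1])) for a in t]); print(cam,p.min(0),p.max(0),p.mean(0))
g1=cv2.cvtColor(cv2.imread('pics/top3.png'),cv2.COLOR_BGR2GRAY); print(g1[226:240,250:266])
b=cv2.imread('pics/side3.png'); print(b[215:245,318].sum(1)//3); print(b[231,300:340].sum(1)//3)
E
```

```text
left end y [[0.5711 0.1702 0.0985]]
left end y [[0.5693 0.1688 0.11  ]]
left end y [[0.5683 0.168  0.1165]]
top [257.4211 220.9935] [259.8093 238.5983] [258.6157 229.9398]
side [306.732  224.1393] [326.0569 239.835 ] [316.2442 232.0402]
[[ 62  61  66  65  64  67  64  65  64  60  54  57  63  54  50  49]
 [ 72  77  83  91  97 100  96 120 122  86  45  40  59  68  54  46]
 [152 163 164 169 167 153 145 161 166 130  52  30  43  65  64  48]
 [174 177 177 179 176 160 152 168 175 137  62  29  33  52  73  61]
 [182 179 180 180 173 160 152 171 174 139  60  30  29  35  61  77]
 [177 182 177 180 177 161 150 169 175 141  64  30  27  36  59  82]
 [179 177 178 177 177 158 149 167 171 136  60  29  22  45 105 125]
 [181 178 180 178 178 161 148 159 166 128  53  27  21  46 117 157]
 [178 180 179 177 177 160 146 153 157 118  51  27  23  50 123 160]
 [178 178 179 181 178 160 140 145 143 114  46  24  23  55 124 161]
 [177 179 176 177 176 160 134 134 131 103  46  23  26  58 124 166]
 [179 177 180 180 180 160 132 117 113  92  51  28  24  58 123 162]
 [176 177 175 176 180 178 157 129 117  95  70  67  63  65 108 152]
 [176 178 179 176 179 178 175 173 170 165 163 163 162 133  91  99]]
[ 35  35  36  37  31  35 108 214 192 143 146 151 152 152 152 152 152 152
 152 152 152 152 152 150 132 115 102  98  96  97]
[205 207 208 162 136 135 138 137 146 147 150 150 151 152 151 153 152 152
 152 151 152 153 153 152 152 149 146 138 139 137 135 133 135 127 126  91
  72  72  76  75]
```

shift_gripper(ticks=[[[-0.0055, -0.0011, 0, 0.002, 0.0007, 0], [0, 0, 0.01, 0, 0, 0], [0, 0, 0.007, 0, 0, 0], [0, 0, 0.002, 0, 0, 0], [0, 0, 0, 0, 0, 0], [0, 0, 0, 0, 0, 0], [0, 0, 0, 0, 0, 0]]])

```text
time_s: 16.02
tcp_pos: [0.57, 0.0958, 0.0598]
tcp_rot: [-2.299, -2.141, 0.0]
force: [0.0, -0.0, -2.4]
finger_gap: 0.0352
gripper_force: 45.0
```

```bash
python3 - <<'E'
from h import *
print(env.read_state()['force'],env.read_state()['ft_torque'])
a=env.camera('top')[:,:,::-1];b=env.camera('side')[:,:,::-1];cv2.imwrite('pics/top4.png',a);cv2.imwrite('pics/side4.png',b)
delta([.5707,.0955,.0565],Ro.from_euler('z',1.498)*Ro.from_rotvec([np.pi,0,0]))
g=cv2.cvtColor(a.copy(),cv2.COLOR_BGR2GRAY);print(g[228:242:3,250:270]);print(g[246:262:3,260:285])
s=np.array([.5709,.1004,.076]);d=np.array([.0725,.9974,0])
print(proj('top',[s+.065*d+[0,0,.018],s+.065*d,s+.058*d-[0,0,.002]]),proj('side',[s-.065*d]))
B=cv2.resize(b[185:275,280:360],None,fx=6,fy=6,interpolation=cv2.INTER_CUBIC);cv2.imwrite('pics/w4.png',B)
E
```

```text
[ 0.01139754 -0.04637098 -2.4059987 ] [-0.04816491 -0.12195898 -0.00987174]
t 16.125 tcp [0.57   0.0958 0.0597] d_tool [-0.0002  0.0007  0.0032] rot [-0.0003  0.0002  0.0014]
[[ 48  55  63  65  71  68  69  67  67  69  65  62  64  61  65  60  58  61
   60  58]
 [ 48  50  54  99 147 169 170 172 169 157 153 174 172 136  49  30  30  46
   70  66]
 [ 48  51  53 102 156 177 178 181 177 164 157 173 172 132  50  27  25  33
   91 110]
 [ 45  49  55  91 145 178 180 179 179 158 145 151 151 113  43  22  26  44
  108 161]
 [ 51  51  52  88 142 175 178 179 177 174 155 117 101  84  48  33  28  35
   87 145]]
[[176 178 166 157 167 170 164 161 138 110  99  79  42  42  41  40  34  37
   44  39  41  42  42  42  41]
 [178 180 175 151 107  86  80  69  74  69  60  46  37  40  42  48  47  34
   36  38  39  33  30  27  26]
 [172 172 169 172 172 167 169 169 169 166 146 103 101  84  64  66  71  40
   36  39  71 123 164 167 165]
 [ 68  67  69  64  68  68  59  51  47  48  42  41  39  41  54  78  78  44
   36  37  32  40  41  45  45]
 [ 75  76  74  76  73  56  46  43  47  43  44  43  44  39  39  37  40  39
   41  42  39  39  38  43  40]
 [ 50  48  53  51  54  42  39  41  43  38  35  40  43  42  44  40  43  42
   44  36  41  42  36  42  41]]
[[259.28839496 230.60924395]
 [260.30828414 231.95828893]
 [263.76621737 232.26326374]] [[315.85500328 242.02763949]]
```

View pics/w4.png

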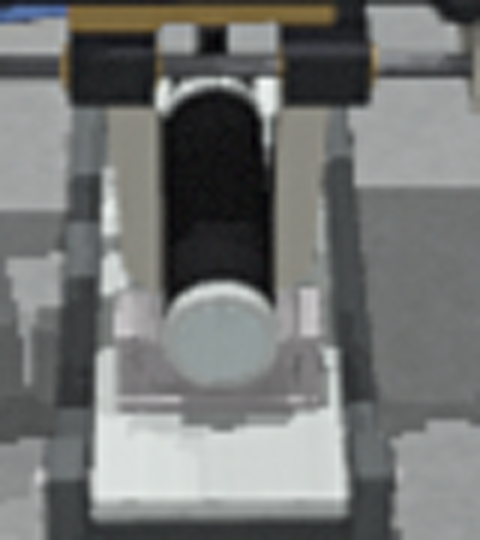

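shift_gripper(ticks=[[[0, 0.0006, 0.001, 0, 0, 0], [0, 0, 0.001, 0, 0, 0], [0, 0, 0.0005, 0, 0, 0], [0, 0, 0, 0, 0, 0], [0, 0, 0, 0, 0, 0]]])

```text
time_s: 16.75
tcp_pos: [0.5703, 0.0957, 0.057]
tcp_rot: [-2.299, -2.14, 0.001]
force: [-1.0, 0.1, -1.1]
finger_gap: 0.0354
gripper_force: 45.0
```

shift_gripper(ticks=[[[0, 0, 0.0005, 0, 0, 0], [0, 0, 0.0003, 0, 0, 0], [0, 0, 0, 0, 0, 0], [0, 0, 0, 0, 0, 0]]])

```text
time_s: 17.25
tcp_pos: [0.5704, 0.0958, 0.0567]
tcp_rot: [-2.299, -2.14, 0.001]
force: [-4.3, 0.3, 6.2]
finger_gap: 0.0349
gripper_force: 45.0
```

shift_gripper(ticks=[[[0, -0.0006, 0, 0, 0, 0], [0, 0, 0, 0, 0, 0], [0, 0, 0, 0, 0, 0], [0, 0, 0, 0, 0, 0]]])

```text
time_s: 17.75
tcp_pos: [0.5704, 0.0958, 0.0567]
tcp_rot: [2.299, 2.14, 0.001]
force: [0.7, -0.5, 4.6]
finger_gap: 0.035
gripper_force: 45.0
```

```bash
python3 - <<'E'
from h import *
print(env.read_state()['ft_torque'])
E
```

```text
[-0.06725857 -0.04406351 -0.12380536]
```

shift_gripper(ticks=[[[0, 0, 0.0003, 0, 0, 0], [0, 0.0001, 0.0002, 0, 0, 0], [0, 0, 0, 0, 0, 0], [0, 0, 0, 0, 0, 0], [0, 0, 0, 0, 0, 0]]])

```text
time_s: 18.38
tcp_pos: [0.5704, 0.0958, 0.0567]
tcp_rot: [2.299, 2.14, 0.0]
force: [-3.6, -0.3, 9.1]
finger_gap: 0.0349
gripper_force: 45.0
```

```bash
python3 - <<'E'
from h import *
print(env.read_state()['ft_torque'])
E
```

```text
[-0.13270869  0.41350646 -0.14873593]
```

shift_gripper(ticks=[[[0, -0.0004, 0.0001, 0, 0, 0], [0, 0, 0.0001, 0, 0, 0], [0, 0, 0, 0, 0, 0], [0, 0, 0, 0, 0, 0], [0, 0, 0, 0, 0, 0]]])

```text
time_s: 19.0
tcp_pos: [0.5704, 0.0957, 0.0566]
tcp_rot: [2.299, 2.14, 0.001]
force: [-0.9, 0.6, 9.0]
finger_gap: 0.0352
gripper_force: 45.0
```

```bash
python3 - <<'E'
from h import *
print(env.read_state()['ft_torque'])
E
```

```text
[-0.11645556  0.21884643 -0.13480427]
```

shift_gripper(ticks=[[[0, -0.0001, 0.0001, 0, 0, 0], [0, 0, 0, 0, 0, 0], [0, 0, 0, 0, 0, 0], [0, 0, 0, 0, 0, 0], [0, 0, 0, 0, 0, 0], [0, 0, 0, 0, 0, 0]]])

```text
time_s: 19.75
tcp_pos: [0.5704, 0.0958, 0.0567]
tcp_rot: [2.299, 2.14, 0.002]
force: [-2.4, -0.6, 9.4]
finger_gap: 0.0354
gripper_force: 45.0
```

```bash
python3 - <<'E'
from h import *
print(env.read_state()['ft_torque'])
a=env.camera('side')[:,:,::-1];a=a.copy();cv2.imwrite('pics/f.png',a)
t=env.camera('top');g=cv2.cvtColor(t.copy(),cv2.COLOR_RGB2GRAY);print(g[230:240:3,252:268])
for i in range(4): env.camera('top'); print(env.read_state()['force'])
E
```

```text
[-0.13430017  0.17811549 -0.12776605]
[[ 52  56  65  74  77  78  85  88  98 110 109  86  49  36  41  61]
 [ 52  87 145 173 179 181 178 162 152 171 176 139  62  30  29  24]
 [ 54  85 144 177 179 180 176 161 151 158 160 123  47  20  25  34]
 [ 53  74 133 175 179 177 178 176 156 129 117  98  52  27  22  37]]
[-1.42578824 -0.43762032  9.68712219]
[-2.35278987  0.48700949  9.46738724]
[-0.69406625 -0.30404305  9.73745832]
[-0.67993593 -0.80501845  9.81331984]
```

View pics/f.png

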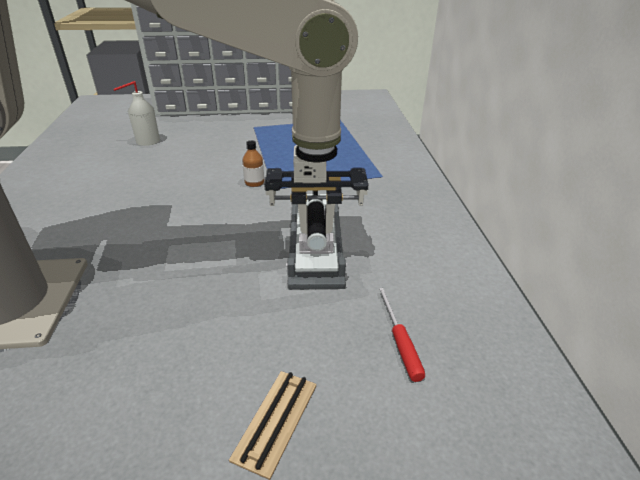

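shift_gripper(ticks=[[[0, -0.0001, 0, 0, 0, 0], [0, 0, 0, 0, 0, 0], [0, 0, 0, 0, 0, 0], [0, 0, 0, 0, 0, 0], [0, 0, 0, 0, 0, 0], [0, 0, 0, 0, 0, 0]]])

```text
time_s: 20.8
tcp_pos: [0.5704, 0.0958, 0.0566]
tcp_rot: [2.299, 2.14, 0.002]
force: [-1.4, -0.0, 9.3]
finger_gap: 0.0349
gripper_force: 45.0
```

```bash
python3 - <<'E'
from plant import env
s=env.read_state();print(s['force'],s['ft_torque'])
f=s['force']
if 8.3<f[2]<11.7 and abs(f[0])<2.5: print(env.sign_off())
E
```

```text
[-1.42650947e+00 -8.01831458e-03  9.30657744e+00] [-0.21658938  0.07935836 -0.12153345]
the job is handed in; nothing more can be done
None
```

I turned the knob until the plate was level (within about 3 mrad), laid the barrel centred in the V-groove, and handed the job in at about 21 s with the gripper still pressing it down at about 9.3 N. The sideways force was about 1.4 N; the bottle and screwdriver look unmoved in the last side picture, while the jar was hidden behind the arm there and was not checked.

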